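Pump up the airbrush's air pot

ROBOT

A 6-joint arm with a two-finger parallel gripper is mounted at the origin on the work surface. World frame = base frame: x ahead of the robot, y to its left, z up, the work surface at z = 0. Lengths are in mm, angles in rad, forces in N, time in s.
With the tool pointing down it reaches from about 300 to 775 mm from the base axis. Payload 14.6 kg.
Tool frame: the origin (TCP) lies on the centre line of the jaws, within the pads' length; the fingertips stand 19 mm ahead of it and the grasp point (between the pads) is the TCP (bot.tip_reach is the distance from the TCP to the fingertips, in mm); y points along the fingers, x is the direction in which the jaws open and shut, and the axes are right-handed (so a half turn about y gives the same grasp; the last joint's range is limited). The gripper opens to 85 mm and grips with 20 to 120 N. Pads are 22 mm wide; open, the fingers measure 114 mm over their backs; the gripper's body (76 mm by 85 mm) begins 54 mm behind the grasp point. The pads swing forward as they close: fully open they stand 13 mm farther back than shut.
Start: joints at [1.239, 0.3, 1.521, -0, 1.321, -0.067], TCP at [143.942, 530.82, 250.281] pointing down, gripper open.
Joint ranges: [-3.03, 3.03], [-0.79, 2.21], [0.23, 2.52], [-1.04, 4.18], [0, 3.07], [-2.55, 2.55]. Speed limits (rad/s): [2.22, 2.22, 2.57, 3.14, 3.14, 3.14].

INTERFACE

Orientations are given as a unit quaternion [w, x, y, z].
In Python, from rig import bot gives the robot as it stands. Calls block until the motion is done:
- bot.move_to(position, orientation): joint-space move of the TCP to a pose.
- bot.servo_line(position, attitude=None, speed=150, until_force=None): straight line of the TCP; attitude=None keeps the orientation; speed is the mean speed in mm/s. With until_force (N) it stops when the force on the tool has changed by that much, and returns True; else False.
- bot.move_joints(angles): joint-space move.
- bot.move_gripper(opening, grip_force=None): finger opening in mm; grip_force is the grip in N (None keeps the last); returns when the fingers have stopped.
- bot.dwell(seconds).
- bot.ik(position, orientation): joint angles nearest the present ones, or None.
- bot.read_state(): the state.
- bot.read_camera(name): name is "scene" or "top" or "wrist"; returns a dict with "image" (400x640x3 uint8, blue, green, red), "depth" (400x640 float32, mm along the optical axis (not along the pixel's ray), 0 where there is no reading), "fovy" (degrees; the focal length in pixels is half the picture's height over the tangent of half this angle, whatever the lens; pixels are square), "cx", "cy" (the principal point, pixels), "eye" and "attitude" of the camera in the world; the wrist camera has in their place "mount" (4x4, takes a point from camera to tool coordinates, whose origin is the TCP and whose axes are the tool frame's). Camera axes: x right, y down, z forward; pixel columns grow to the right and rows downward; lengths in mm; the calibration is good to about 2 mm. The wrist camera is an equidistant fisheye: a pixel r from the principal point sees the ray r / f radians off the axis. A picture is of the moment at which its call begins: read the wrist's pose just before it.
A pose or a line that the arm cannot do raises bot.MotionError and nothing moves.
- bot.finish_job(): hands the job in, once; it reports no verdict.
The state is a dict: "clock": time; "joint_positions": joint angles; "qvel": joint speeds; "effort": joint torques, N m; "ee_pos": TCP position; "tool_rot": TCP orientation; "ft_force": force on the tool from outside, world axes, zero at the start; "moment": the same for the moment, N m; "grip_width": finger opening in mm.
Only numpy, scipy, OpenCV 4.12 (cv2) and the standard library are available. Lean on these libraries where they do the work, as an engineer would, in place of code of your own. Each camera call takes 0.05 s, during which the arm holds its last target.

TASK

Pump up the airbrush's air pot: press its black plunger cap all the way down and let it spring all the way back up, again and again, until the indicator pin beside it stands fully out with its green band showing, then come away. Press only on top of the cap without gripping it by its yellow sides, do not touch the pin, keep the pot standing in its place, and leave the jars, brushes and other things alone.

Things in the scene. Friction and masses are not known exactly. Their poses are not given: they have to be found in the camera images.
- pot: Hand-pumped air pot standing loose on the bench: grey-blue drum, aluminium lid 136 mm across with its top 110 mm above the bench, 2.4 kg. Origin: centre of its underside, on the bench. z up. The plunger stands on its z axis; the indicator pin stands 45 mm from that axis along its +x; a short brass outlet sticks out to 86 mm along its -x at 50 mm height. It need not be held while pumping.
- plunger_top (a point): Centre of the top of the plunger cap, 187 mm above the bench when released. The cap is a black disc 48 to 54 mm across, flat on top over the middle 36 mm; a yellow skirt 58 mm across begins 11 mm below the top. The point moves down with the plunger; z up.
- plunger (a joint): How far the plunger is pressed, m: 0 released (up), 0.015 fully down (a hard stop). Moves straight down. Its return spring pushes with about 7 N when up and 13 N when down, plus some damping, and lifts it back by itself. A stroke counts when the plunger goes down at least about 12 mm and is then let up fully: during the upward return a ratchet inside lifts the pin by about 10 mm.
- cap_skirt: Yellow skirt under the black plunger cap, 58 mm across, 10 mm high, from 176 down to 166 mm above the bench when released; moves with the plunger. Not to be gripped. Its origin is on the pot's axis at bench level when released, and sinks with the plunger.
- pin (a joint): How far the indicator pin stands out, m: starts somewhere from 0 to 0.016, grows by about 0.010 with each full stroke (the first may give 0.004 to 0.015), stays where it is between strokes, and is fully out at 0.050. Three to five strokes are needed; further strokes then do nothing.
- pin_top (a point): Top of the indicator pin (red top 14 mm across, white stem, and an 8 mm green band at the lower end that comes into sight only over the last centimetre): 6 mm above the lid (116 mm above the bench) when fully in, 56 mm above the lid when fully out, so always lower than the pressed cap; z up.
- pin_tip: The visible indicator pin, 14 mm across, 45 mm beside the plunger axis; not to be touched. Its origin is 116 mm below the pin's top, on the pin's axis.
- jar: Glass paint jar with a green lid, upright, 76 mm across, 85 mm tall; origin: centre of its underside. A bystander, loose.
- bottle: Amber medium bottle with a black cap, upright, 60 mm across, 135 mm tall; origin: centre of its underside. A bystander, loose.
- tub: Low black paint tub, 84 mm across, 55 mm tall; origin: centre of its underside. A bystander, loose.
- brush_glass: Green glass, 76 mm across and 100 mm tall, full of paint brushes that reach to about 225 mm; origin: centre of its underside. A bystander, loose.
- dipper: Small white ceramic bowl, 72 mm across, 50 mm tall; origin: centre of its underside. A bystander, loose.
- tube: Metal paint tube with a blue band and white cap lying flat, 116 x 34 x 16 mm; origin: centre of its underside. A bystander, loose.
Things that resemble listed ones, but are neither listed nor needed, are in the scene too. What is shaped like the pot but pink or purple is not meant.

How it is judged:
By the outcome, as a careful person would: the job done as asked, in the order asked, and still so for the second after the job is handed in, with the robot touching nothing.
It also fails if it takes over 45 s, if anything falls off the work surface, if the arm or the gripper's body presses on something with over 40 N, if the wrist force passes 120 N, or if a joint passes its speed limit or range.

## Working session

There is one attempt and no reset: what is moved stays moved. The work goes in short steps, each a Python script; the robot and the scene stay as the last script left them, time stands still between calls to the robot, and variables do not carry over. Pictures are saved under pics/ and viewed, and the job is handed in when it is done.

```bash
ls; mkdir -p pics; python3 - <<'E'
from rig import bot
import cv2,numpy as np
s=bot.read_state();print(s['clock'],s['ee_pos'],s['tool_rot'],s['ft_force'],s['grip_width'])
for n in('scene','top'):
    c=bot.read_camera(n);cv2.imwrite(f'pics/{n}0.png',c['image']);np.savez(f'{n}0.npz',**c)
    print(n,c['fovy'],c['cx'],c['cy'],c['eye'],c['attitude'])
E
```

```text
pics
0.0 [143.85936053 530.6089226  249.69208975] [-0.56138745  0.56188287  0.42923934 -0.42998298] [0.86014372 0.37336055 0.87354557] 85.21333508193139
scene 51.002143145686674 321.0743853852552 200.92061792571758 [1448.89825146  106.2338526   989.04555627] [-0.28140449  0.59746148  0.68588335 -0.3056392 ]
top 49.6388741419092 312.95004362940625 207.70724384872722 [ 402.38268073   11.1244509  1423.11903807] [-0.01394401  0.71693631 -0.6967089   0.02011463]
```

View pics/scene0.png

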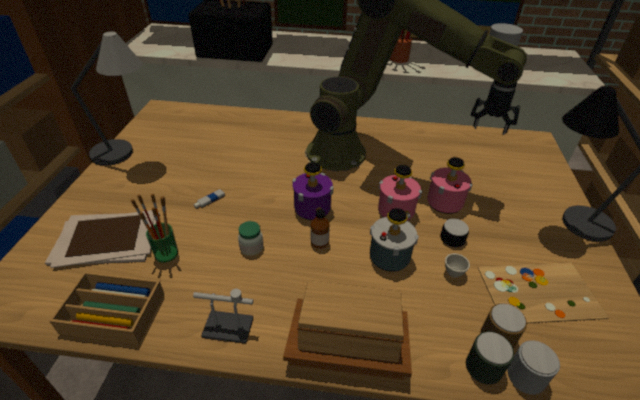

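View pics/top0.png

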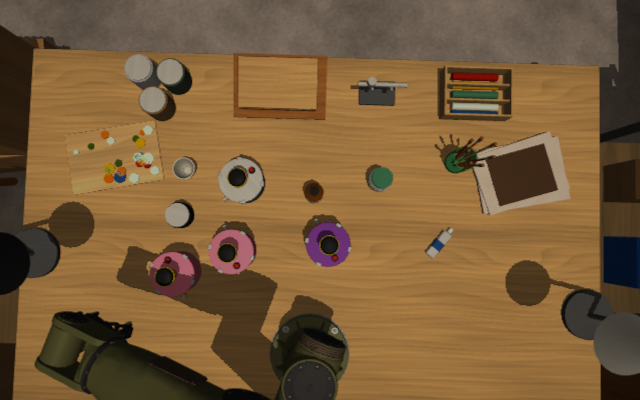

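The scene camera shows four pot shapes: purple (313,195), pink (400,195), pink (450,190) and grey-blue with an aluminium lid (392,240). In the top view the grey-blue one is at (241,180), so I choose that one. Next is a close crop of it.

```bash
cat > h.py <<'E'
import numpy as np,cv2
from scipy.spatial.transform import Rotation as R
def rot(q): return R.from_quat([q[1],q[2],q[3],q[0]]).as_matrix()
def ray(c,u,v):
    f=200/np.tan(np.radians(float(c['fovy']))/2)
    d=rot(c['attitude'])@np.array([(u-c['cx'])/f,(v-c['cy'])/f,1]);return c['eye'],d
def at_z(c,u,v,z):
    e,d=ray(c,u,v);return e+d*(z-e[2])/d[2]
def proj(c,p):
    f=200/np.tan(np.radians(float(c['fovy']))/2)
    q=rot(c['attitude']).T@(np.asarray(p)-c['eye']);return f*q[:2]/q[2]+[c['cx'],c['cy']]
def dep(c,u,v):
    e,d=ray(c,u,v);return e+d*c['depth'][v,u]
def tri(c1,p1,c2,p2):
    a,d=ray(c1,*p1);b,g=ray(c2,*p2);d=d/np.linalg.norm(d);g=g/np.linalg.norm(g)
    t=np.linalg.lstsq(np.c_[d,-g],b-a,rcond=None)[0]
    P=a+t[0]*d;Q=b+t[1]*g;return (P+Q)/2,np.linalg.norm(P-Q)
E
python3 - <<'E'
from h import *
a=np.load('scene0.npz');b=np.load('top0.npz')
i=a['image'][195:280,350:435];j=b['image'][145:215,205:275]
i=cv2.resize(i,(400,400),interpolation=cv2.INTER_CUBIC);j=cv2.resize(j,(400,400),interpolation=cv2.INTER_CUBIC)
cv2.imwrite('pics/crop0.png',np.hstack([i,j]))
E
```

```text
(no output)
```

View pics/crop0.png

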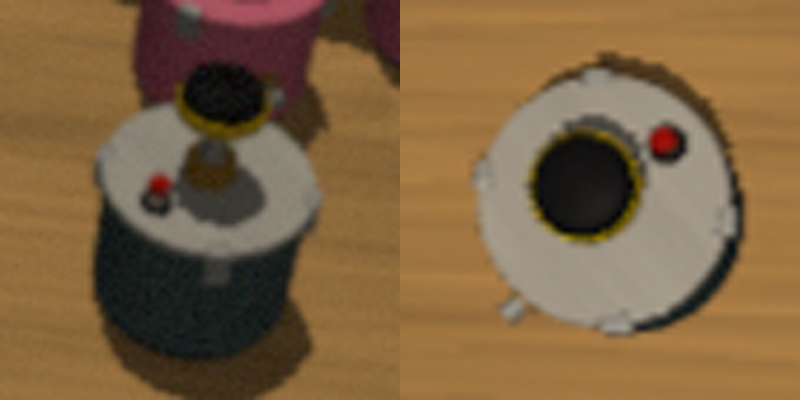

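The crop shows a grey-blue drum with an aluminium lid, a black cap with a yellow rim, and the red pin low. Cap: scene about (397.4,214.8), top about (237.4,177.4). Pin: scene (384.0,234.1), top (251.7,169.9).

```bash
python3 - <<'E'
from h import *
a=np.load('scene0.npz');b=np.load('top0.npz')
print('cap',tri(a,(397.4,214.8),b,(237.4,177.4)), at_z(a,397.4,214.8,187),at_z(b,237.4,177.4,187))
print('pin',tri(a,(384,234.1),b,(251.7,169.9)),at_z(b,251.7,169.9,120))
print('dep',dep(a,397,215),dep(b,237,177))
# lid ellipse centre top crop ~ (608,200)
print('lid',at_z(b,205+208*.175,145+200*.175,110))
print('bench',dep(b,280,150), 'pink',at_z(b,228,253,187),'dip',at_z(b,184,168,50),'tub',at_z(b,179,215,55),'bottle',at_z(b,314,191,135))
from rig import bot
s=bot.read_state(); print(rot(s['tool_rot']),bot.tip_reach)
E
```

```text
cap (array([544.05157539, 224.68925462, 176.27843596]), np.float64(5.370878443961001)) [555.4582976  225.80519271 187.        ] [542.82628992 220.15302372 187.        ]
pin (array([574.05621986, 192.32356046, 123.00391268]), np.float64(7.119242181177594)) [574.49317833 189.14274324 120.        ]
dep [561.7945637  223.96592206 191.78417553] [543.89077806 221.26116352 187.46222662]
lid [543.98646402 220.72746457 110.        ]
bench [658.23080757 113.79506466   6.3442023 ] pink [326.33114932 238.88136354 187.        ] dip [583.43058559 414.10904167  50.        ] tub [433.2824096  422.00676421  55.        ] bottle [514.68305519  -0.9542318  135.        ]
[[ 2.61728755e-01 -3.24040416e-04 -9.65141416e-01]
 [ 9.65140920e-01 -9.80008025e-04  2.61728950e-01]
 [-1.03065709e-03 -9.99999467e-01  5.62483844e-05]] 19.0
```

```bash
python3 - <<'E'
from h import *
from rig import bot
x=np.array([1,1,0])/2**.5;y=np.array([0,0,-1.]);z=np.cross(x,y)
q=R.from_matrix(np.c_[x,y,z]).as_quat();q=[q[3],*q[:3]]
np.save('q.npy',q)
print(bot.ik([545,221,290],q))
bot.move_to([545,221,290],q)
bot.move_gripper(0)
s=bot.read_state();c=bot.read_camera('wrist')
print(s['clock'],s['ee_pos'],s['ft_force'],s['grip_width'])
np.savez('w1.npz',**c,ee=s['ee_pos'],q=s['tool_rot']);cv2.imwrite('pics/w1.png',c['image'])
c2=bot.read_camera('scene');cv2.imwrite('pics/s1.png',cv2.resize(c2['image'][100:300,250:570],(800,500)))
print(c['fovy'],c['cx'],c['cy'],c['mount'])
E
```

```text
[ 3.22968524e-01  3.59973184e-01  1.34960265e+00 -4.44089210e-16
  1.43201682e+00 -4.62429640e-01]
2.7083 [545.00308214 220.96594935 289.99756238] [-1.62056913  0.26526033  0.40859226] 0.08193766080994219
65.70646984690485 319.796243064476 200.41459014224608 [[ 9.99999758e-01  2.68319367e-04 -6.41357057e-04  3.21112073e-02]
 [ 6.90822151e-04 -2.79876330e-01  9.60035813e-01 -1.22799462e+02]
 [ 7.80955416e-05 -9.60036024e-01 -2.79876448e-01  7.19310521e+01]
 [ 0.00000000e+00  0.00000000e+00  0.00000000e+00  1.00000000e+00]]
```

View pics/w1.png

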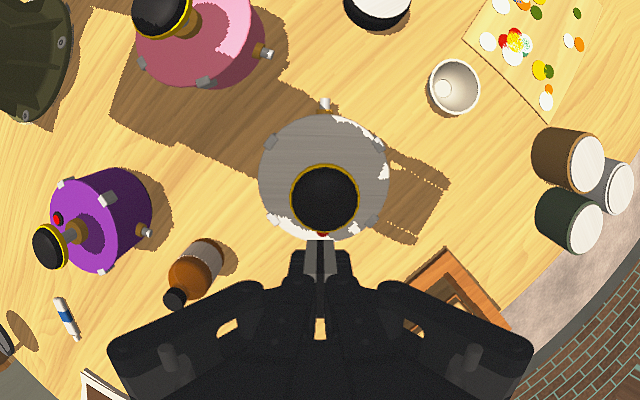

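View pics/s1.png

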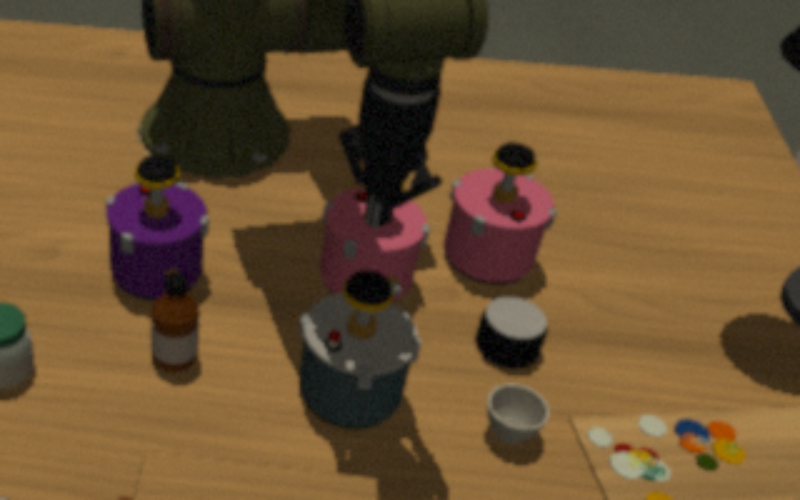

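The wrist view shows the cap disc centred near (325,198), spanning 291 to 359. The pin's red edge is at (322,234), straight below it, so the jaw axis is perpendicular to the cap–pin line. I'll take a second wrist view from a lower position for height and cross-check.

```bash
cat >> h.py <<'E'
def wray(c,u,v):
    f=200/np.tan(np.radians(float(c['fovy']))/2)
    p=np.array([u-c['cx'],v-c['cy']]);r=np.linalg.norm(p);t=r/f
    d=np.array([*(p/r*np.sin(t)),np.cos(t)]);M=c['mount'];Q=rot(c['q'])
    return c['ee']+Q@M[:3,3],Q@M[:3,:3]@d
def wz(c,u,v,z):
    e,d=wray(c,u,v);return e+d*(z-e[2])/d[2]
E
python3 - <<'E'
from h import *
from rig import bot
c=np.load('w1.npz')
print('cap',wz(c,325,198,187),'edges',wz(c,291,198,187),wz(c,359,198,187),wz(c,325,165,187))
print('tub',wz(c,377,5,55))
q=np.load('q.npy')
bot.servo_line([575,190.7,290],speed=250)
s=bot.read_state();d=bot.read_camera('wrist')
np.savez('w2.npz',**d,ee=s['ee_pos'],q=s['tool_rot'])
print(s['clock'],s['ft_force'])
i=np.hstack([cv2.resize(k['image'][y:y+120,260:380],(400,400),interpolation=cv2.INTER_CUBIC) for k,y in((c,130),(d,90))])
cv2.imwrite('pics/w2.png',i)
E
```

```text
cap [542.03756407 229.33321414 187.        ] edges [523.7756431 211.0702606 187.       ] [560.35311819 247.67155489 187.        ] [524.05981266 247.16527419 187.        ]
tub [447.48549325 412.16120049  55.        ]
3.125 [-0.36262742  0.35121478 -0.46370326]
```

View pics/w2.png

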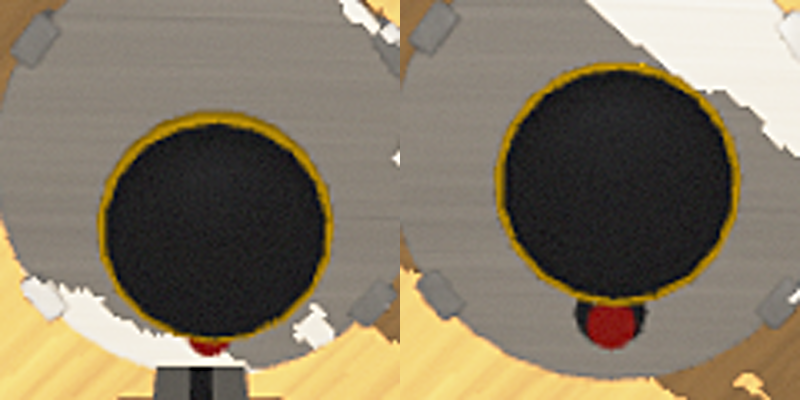

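Enlarged: the black disc centre is at (324.8,199.3) in view 1 and (325.6,145.4) in view 2. The pin in view 2 is at (323.6,187.8).

```bash
python3 - <<'E'
from h import *
c=np.load('w1.npz');d=np.load('w2.npz')
def tw(r1,r2):
    a,d=r1;b,g=r2
    t=np.linalg.lstsq(np.c_[d,-g],b-a,rcond=None)[0];P=a+t[0]*d;Q=b+t[1]*g;return (P+Q)/2,np.linalg.norm(P-Q)
b=np.load('top0.npz')
print(tw(wray(c,324.8,199.3),wray(d,325.6,145.4)))
print('w1',wz(c,324.8,199.3,187),'w2',wz(d,325.6,145.4,187),'pin w2',wz(d,323.6,187.8,120),wz(d,323.6,187.8,128))
print('top/w2',tw(ray(b,237.4,177.4),wray(d,325.6,145.4)),tw(ray(b,251.7,169.9),wray(d,323.6,187.8)))
# wrist depth
for k,(u,v) in((c,(325,199)),(d,(326,145))):
    e,r=wray(k,u,v);M=rot(k['q'])@k['mount'][:3,:3];print(e+r*k['depth'][v,u]/(r@M[:,2]))
E
```

```text
(array([545.72412887, 225.80712747, 172.83264505]), np.float64(0.06532697213218468))
w1 [542.65847845 228.50443932 187.        ] w2 [544.50872329 226.71862585 187.        ] pin w2 [578.30351597 191.97360234 120.        ] [576.83982397 193.31088293 128.        ]
top/w2 (array([546.55821775, 224.97005712, 158.24979961]), np.float64(0.9309005373072298)) (array([577.50949892, 190.4975655 , 112.89493741]), np.float64(4.177166910373464))
[542.78009009 228.61603926 186.14890001]
[544.55241804 227.10033033 186.46856082]
```

Estimates disagree by about 5 mm: top (543,220.5), wrist (543.5,227.5). Depth gives a top height of 186–187, which agrees with the text. I'll go to the middle, hover just above the cap, and compare the tip with the cap directly.

```bash
python3 - <<'E'
from h import *
from rig import bot
bot.servo_line([544.5,224.5,250],speed=250)
hit=bot.servo_line([544.5,224.5,213],speed=120,until_force=4)
s=bot.read_state();d=bot.read_camera('wrist');a=bot.read_camera('scene');t=bot.read_camera('top')
np.savez('w3.npz',**d,ee=s['ee_pos'],q=s['tool_rot'])
print(hit,s['clock'],s['ee_pos'],s['ft_force'])
i=np.hstack([cv2.resize(k[y:y+100,x:x+100],(400,400),interpolation=cv2.INTER_CUBIC) for k,y,x in((d['image'],170,270),(a['image'],180,350))])
cv2.imwrite('pics/w3.png',i)
for n in(0,6,8):print(n,proj(a,[544.5,224.5,194]))
E
```

```text
True 3.925 [544.15180596 223.91141064 211.02986818] [-0.05138177  0.23458944  0.39054557]
0 [397.24742491 210.34753706]
6 [397.24742491 210.34753706]
8 [397.24742491 210.34753706]
```

View pics/w3.png

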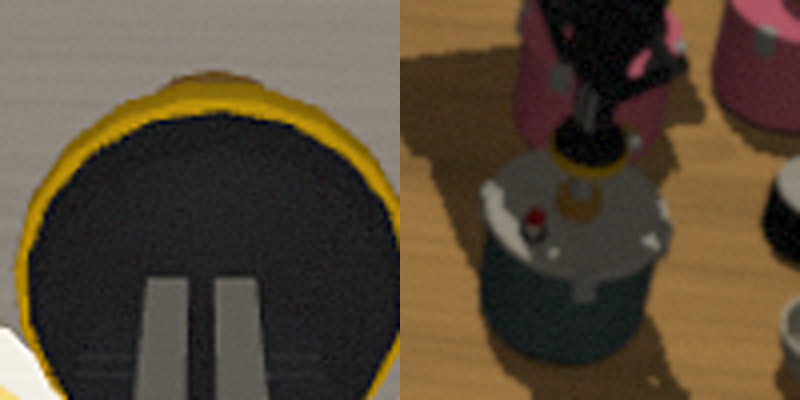

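The tip hangs over the cap, a few mm toward the pin and about 1.5 mm left of centre. That agrees with the wrist estimate, so the target is (542.8,227.8). No contact yet: the 4 N trigger came from inertia. I'll do a first stroke with force stop.

```bash
python3 - <<'E'
from h import *
from rig import bot
X=[542.8,227.8]
bot.servo_line([*X,213],speed=60); bot.dwell(.2)
f=lambda t:(lambda s:print(t,round(s['clock'],2),s['ee_pos'].round(1),np.round(s['ft_force'],1)))(bot.read_state())
f('hover')
for z in (204,200,195):
    print(bot.servo_line([*X,z],speed=40,until_force=30));f(z)
print(bot.servo_line([*X,184],speed=30,until_force=22));f('down');bot.dwell(.15);f('down2')
d=bot.read_camera('scene');cv2.imwrite('pics/s4.png',cv2.resize(d['image'][160:280,340:460],(500,500),interpolation=cv2.INTER_CUBIC))
bot.servo_line([*X,212],speed=60);bot.dwell(.4);f('up')
s=bot.read_state();w=bot.read_camera('wrist')
d=bot.read_camera('scene')
cv2.imwrite('pics/s5.png',np.hstack([cv2.resize(d['image'][180:280,350:450],(400,400),interpolation=cv2.INTER_CUBIC),cv2.resize(w['image'][170:270,270:370],(400,400),interpolation=cv2.INTER_CUBIC)]))
E
```

```text
hover 4.53 [542.8 227.8 213. ] [ 0.2 -0.1 -0.1]
False
204 4.9 [543.1 227.9 204.2] [0.5 0.4 6.7]
False
200 5.15 [543.1 227.9 200.3] [0.9 0.7 5.5]
False
195 5.42 [543.1 227.9 195.6] [-1.5  0.2 10. ]
True
down 5.72 [543.4 228.  191.5] [-2.8 -0.7 12.4]
down2 5.88 [543.4 228.  191.5] [-4.  -2.  12.1]
up 6.83 [542.8 227.8 211.9] [-0.3 -1.2 -0.3]
```

View pics/s4.png

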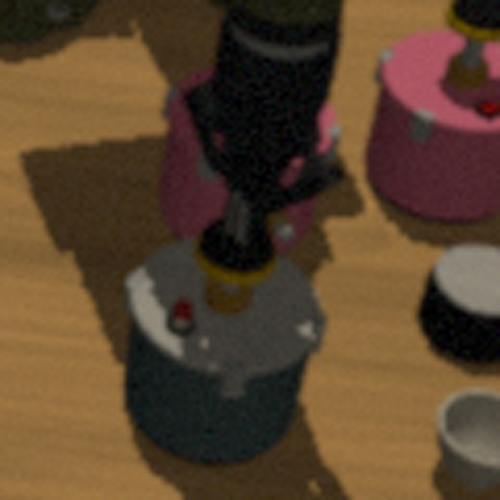

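View pics/s5.png

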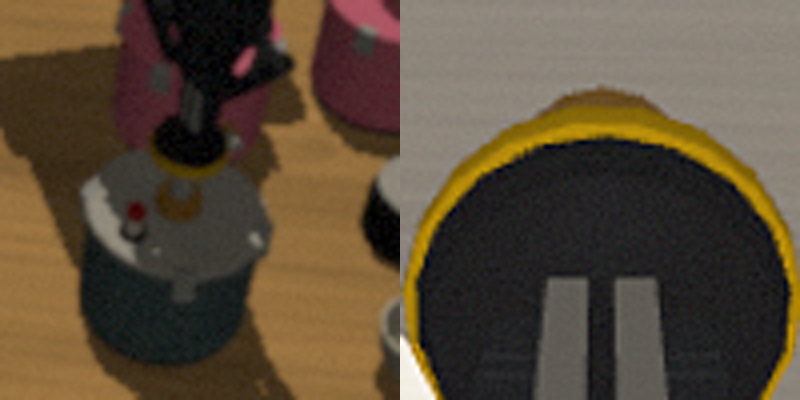

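The pressed picture shows the cap down and tracking straight. After release the pin stands higher, red at crop (135,211) above its socket at (132,232), so the stroke counted. The stop was felt at about 191.5 TCP height. The tip is centred on the cap, so I'll continue.

```bash
python3 - <<'E'
from h import *
from rig import bot
X=[542.8,227.8]
f=lambda t:(lambda s:print(t,round(s['clock'],2),s['ee_pos'].round(1),np.round(s['ft_force'],1)))(bot.read_state())
ims=[]
for k in range(3):
    h1=bot.servo_line([*X,194],speed=40,until_force=35)
    h2=bot.servo_line([*X,184],speed=30,until_force=20);f(('down',h1,h2))
    bot.dwell(.15)
    bot.servo_line([*X,212],speed=60);bot.dwell(.4);f('up')
    d=bot.read_camera('scene');ims.append(cv2.resize(d['image'][190:260,365:435],(266,266),interpolation=cv2.INTER_CUBIC))
cv2.imwrite('pics/s6.png',np.hstack(ims))
E
```

```text
('down', False, True) 7.81 [543.4 228.  191.6] [-3.2 -1.3 12.6]
up 8.87 [542.8 227.8 211.8] [-0.4 -0.3  0.2]
('down', False, True) 9.79 [543.4 228.  191.6] [-3.1 -1.1 12.1]
up 10.85 [542.8 227.8 211.8] [ 0.  -0.7  0.4]
('down', False, True) 11.78 [543.5 228.1 191.6] [-3.1 -2.  12.4]
up 12.83 [542.8 227.8 211.8] [-0.4  0.6 -0.1]
```

View pics/s6.png

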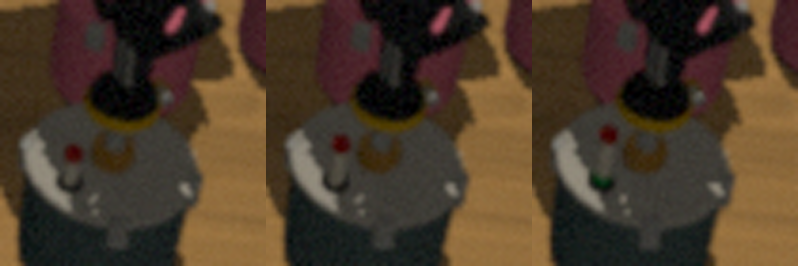

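The pin rises stroke by stroke, with its red top at y 153, 143 and 133. The green band shows at (602,182) in the last frame. Extra strokes are harmless, so I'll do two more and check that the pin height stops changing.

```bash
python3 - <<'E'
from h import *
from rig import bot
X=[542.8,227.8]
f=lambda t:(lambda s:print(t,round(s['clock'],2),s['ee_pos'].round(1),np.round(s['ft_force'],1)))(bot.read_state())
ims=[]
def pic():
    d=bot.read_camera('scene');ims.append(cv2.resize(d['image'][190:260,365:435],(266,266),interpolation=cv2.INTER_CUBIC))
pic()
for k in range(2):
    h1=bot.servo_line([*X,194],speed=40,until_force=35)
    h2=bot.servo_line([*X,184],speed=30,until_force=20);f(('down',h1,h2))
    bot.dwell(.15)
    bot.servo_line([*X,212],speed=60);bot.dwell(.4);f('up')
    pic()
cv2.imwrite('pics/s7.png',np.hstack(ims))
bot.servo_line([*X,330],speed=200);bot.dwell(.3)
a=bot.read_camera('scene');cv2.imwrite('pics/s8.png',a['image']);np.savez('scene8.npz',**a)
bot.servo_line([575,190.7,330],speed=250);s=bot.read_state();d=bot.read_camera('wrist');np.savez('w8.npz',**d,ee=s['ee_pos'],q=s['tool_rot'])
cv2.imwrite('pics/s9.png',np.hstack([cv2.resize(a['image'][195:280,350:435],(400,400),interpolation=cv2.INTER_CUBIC),cv2.resize(d['image'][80:200,260:380],(400,400),interpolation=cv2.INTER_CUBIC)]))
f('end')
E
```

```text
('down', False, True) 13.81 [543.5 228.1 191.6] [-4.  -1.  13.8]
up 14.87 [542.8 227.8 211.8] [-0.6 -0.3 -0.1]
('down', False, True) 15.79 [543.5 228.1 191.6] [-3.3 -1.7 12.5]
up 16.85 [542.8 227.8 211.8] [0.5 0.4 0.1]
end 18.39 [575.  190.6 329.8] [ 0.2 -0.2  0.3]
```

View pics/s7.png

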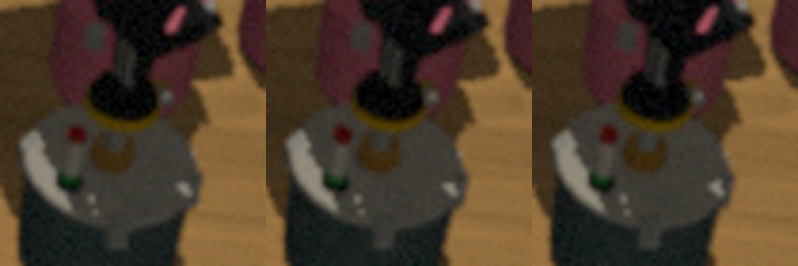

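View pics/s8.png

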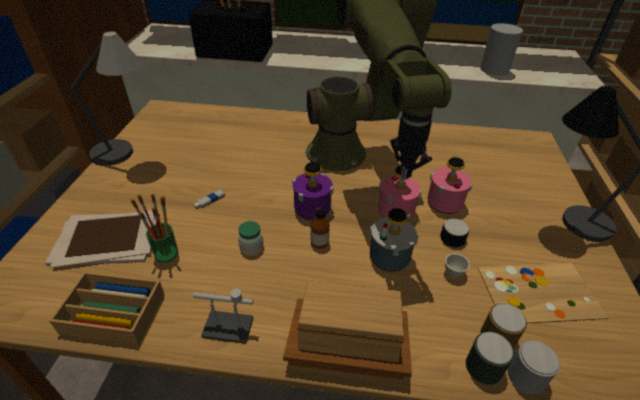

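View pics/s9.png

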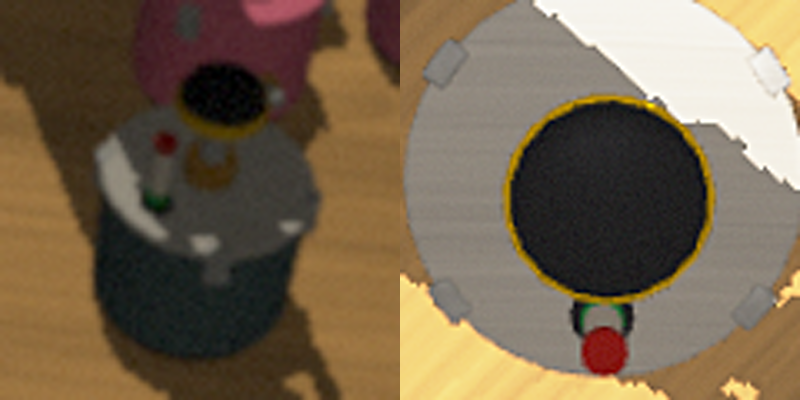

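The pin does not change over the last two strokes: red at y 133 and green at y 182 in every frame, with the green band also visible from the wrist. The cap is fully up at the same pixels as at the start, the pot and bystanders are where they were, and the arm is clear.

```bash
python3 - <<'E'
from rig import bot
bot.finish_job();print(bot.read_state()['clock'])
E
```

```text
the job is handed in; nothing more can be done
the job is handed in; nothing more can be done
```

I pumped the grey-blue pot with six strokes of the shut fingertips on top of its black cap, then came away and handed the job in. The clock stood at about 18.4 s just before that.

- **Strokes:** All six went down to the hard stop, at a TCP height of about 191.5 mm, roughly 14.5 mm below where I expect contact. Each time I lifted the fingers clear and waited 0.4 s. Force readings were about 12–14 N when taken just after each stop; pressing ended at a 20–22 N change.
- **Pin:** It rose with each of the first four strokes. The last two left it unchanged in the pictures, with the green band in view from both the scene and wrist cameras, so I take it as fully out.
- **Surroundings:** In the final pictures the cap was fully up, the pot stood in its place, and the other things looked unmoved. The force on the tool read near zero.
- **Disagreements:** The cap position estimates differed by about 5–12 mm between cameras, and the two-view heights came out 10–30 mm low. Depth from the top and wrist cameras agreed with the stated 187 mm. A close wrist view of the fingertip above the cap settled the aim. One early 4 N force stop was a false trigger from the arm's own motion.

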